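# Shut the masking easel and close in its blades

## Task

Get the masking easel on the table ready for a test strip, only pushing with the fingertips: press its raised frame down until it lies flat on the easel, and push its two sliding blades by their tabs in towards the middle as far as they will go (the tab on the front bar goes right, the tab on the right-hand side bar comes towards you). Lift nothing, never raise the frame higher than you found it, and leave the things standing round the easel where they are.

Things in the scene. Friction and masses are not known exactly. Their poses are not given: they have to be found in the camera images.
- masking_easel: masking easel, fixed to the table: white base 278 (x) x 335 (y) x 18 mm high with a yellow bed, a white frame of flat bars hinged along its far edge. Origin: centre of its underside; x points to the hinge, y left, z up. Easel positions below are mm in this frame, frame shut; frame and blades swing together. Side bars: tops z 27, |y| 144 to 166, x -126 to 105
- easel_hinge (a point): point on the hinge line of the frame (the line runs along the easel's y), at easel x = 127, y = 0, z = 27 mm
- front_bar (a point): point on top of the front bar (x -130 to -108, y -165 to 165, top z 27), clear of the tab's travel and of the black lifting lip in the bar's middle (x -139 to -127, y -45 to 45, top z 34): a good place to press. At x -119, y -95, z 27 with the frame shut, 246 mm from the hinge line; moves with the frame; its z axis is the normal of the frame's upper face
- long_blade_tab (a point): centre of the top of the long blade's tab (blade runs front to back). The tab is a small block on the front bar, 17 (x) x 26 (y) x 7 mm, from z 30 to 37, so 3 mm clear of the bar. Frame shut: x -118.5, y = 75 minus the slide's value. Moves with its blade
- cross_blade_tab (a point): centre of the top of the cross blade's tab (blade runs left to right). The tab is a small block on the right side bar, 26 (x) x 16 (y) x 7 mm, from z 30 to 37, so 3 mm clear of the bar. Frame shut: x = 47 minus the slide's value, y -154. Moves with its blade
- masking_easel_frame (a joint): angle of the frame: 0 shut flat on the base, grows as it is raised. A stiff hinge (friction 1.6 N m): it stays at whatever angle it is left and needs about 7 N at the front bar
- masking_easel_blade_x (a joint): slide of the long blade: 0 at the left, grows as the tab moves to the right (easel -y), ends at a stop at 0.12; friction 0.8 N
- masking_easel_blade_y (a joint): slide of the cross blade: 0 at the far end, grows as the tab moves towards the robot (easel -x), ends at a stop at 0.10; friction 0.8 N
- loupe: bystander: black and clear loupe, 47 mm across, 42 mm high, standing right of the easel; origin at the centre of its underside
- film_can_c: bystander: film can with an orange lid, 34 mm across, 51 mm high, standing right of the easel; origin at the centre of its underside
- tape_roll: bystander: roll of tape lying flat, 103 mm across, 25 mm high; origin at the centre of its underside
- scissors: bystander: scissors lying flat, 87 x 199 x 9 mm; origin at the centre of the underside
- spool_120: bystander: black film spool standing on end right of the easel, 25 mm across, 63 mm high; origin at the centre of its underside

How it is judged:
By the outcome, as a careful person would: the job done as asked, in the order asked, and still so for the second after the job is handed in, with the robot touching nothing.
It also fails if it takes over 58 s, if anything falls off the work surface, if the arm or the gripper's body presses on something with over 40 N, if the wrist force passes 120 N, or if a joint passes its speed limit or range.

## Robot

A 6-joint arm with a two-finger parallel gripper is mounted at the origin on a cart in front of the work surface, level with it; the furniture and walls round the work are solid. World frame = base frame: x ahead of the robot, y to its left, z up, the work surface at z = 0. Lengths are in mm, angles in degrees, forces in N, time in s.
With the tool pointing down it reaches from about 275 to 875 mm from the base axis. Payload 12.5 kg.
Tool frame: the origin (TCP) lies midway between the tips of the shut fingers; the grasp point (between the pads) lies grip_depth behind it (grip_depth is the distance from the TCP to the grasp point, in mm); z points along the fingers, y is the line along which they close (so a half turn about z gives the same grasp; the last joint's range is limited). The gripper opens to 85 mm and grips with 20 to 120 N. Pads are 22 mm wide; open, the fingers measure 114 mm over their backs; the gripper's body (76 mm by 85 mm) begins 54 mm behind the grasp point. The pads swing forward as they close: fully open they stand 13 mm farther back than shut.
Start: joints at [64.653, 20.094, 94.641, -0, 65.266, -4.847], TCP at [192.586, 515.165, 231.29] pointing down, gripper open.
Joint ranges: [-157.81, 157.81], [-45, 120.19], [0.68, 151.7], [-89.99, 269.99], [4.06, 180], [-164.3, 164.3]. Speed limits (degrees/s): [127.2, 127.2, 159.86, 180, 180, 180].

## Interface

Orientations are given as a 3x3 rotation matrix whose columns are the frame's x, y, z axes.
In Python, from station import * gives the robot as it stands.
- The arm moves only by the tool send_rows, never from a script. Its argument "commands" is a list of rows, each an object of numbers: "hand": the opening, from -1 (shut) to 1 (fully open); "tx", "ty", "tz": the shift along the tool's x, y, z as a fraction of full scale; "roll": the turn about the tool's z as a fraction of full scale. In form: [{"hand": .., "tx": .., "ty": .., "tz": .., "roll": ..}, ...]. A call has 1 to 10 rows; each row shifts and turns the commanded pose from where the row before left it, along the tool's axes as they then stand; what a row does not reach is not made up. Full scale, the value 1, is 30 mm for a shift and 4 degrees for a turn. A row lasts 1/10 s, in which the tool goes at most 50 mm and 8.59 degrees, less where a joint would pass 70% of its speed; a pose out of reach is approached as far as the arm can. A call with a number of a shift or a turn outside -1 to 1 is refused whole. A call with a gripper value outside its range is refused whole. The fingers move at their own pace and stop on an object; "force" is the grip in N (left out, the last holds). Time passes only in rows, so rows that do not move let the fingers close. It gives the time, the measured TCP pose, the force, the opening and the grip force at its end, in the units of the state.
- read_state(): the state, without advancing time (a new reading comes with each control period).
- capture(name): name is "scene" or "top" or "wrist"; returns a dict with "image" (420x560x3 uint8, red, green, blue), "fx", "fy", "cx", "cy" (pixels), "k1" (the pictures are not rectified: a ray, as slopes to the right and down, at radius r is drawn at 1 + k1 r^2 times it, then the intrinsics apply), "R" (3x3) and "t" (3): a world point X has camera coordinates R X + t. Camera axes: x right, y down, z forward; pixel columns grow to the right and rows downward; lengths in mm; the calibration is good to about 2 mm. A picture is of the moment at which its call begins. There is no depth.
- finish_job(): hands the job in; it is judged then, once.
The state is a dict: "clock": time; "joint_positions": joint angles; "joint_velocities": joint speeds; "joint_torque": joint torques, N m; "tcp_pos": TCP position; "tcp_rot": TCP orientation; "ft_force": force on the tool from outside, world axes, zero at the start; "torque": the same for the moment, N m; "width": opening from 0.0 (shut) to 1.0 (fully open); "grip_force": force on a finger pad.
Only numpy, scipy, OpenCV 4.12 (cv2) and the standard library are available. Lean on these libraries where they do the work, as an engineer would, in place of code of your own. Each camera call takes 0.05 s, during which the arm holds its last target. There are 200 camera calls.

## Working session

There is one attempt and no reset: what is moved stays moved. The work goes in short steps, Python scripts to look and compute and a tool call to move; the robot and the scene stay as the last step left them, time stands still between calls to the robot, and variables do not carry over. Pictures are saved under pics/ and viewed, at most 11 in all, crops included, and the job is handed in when it is done.

Besides the shell and the picture viewer there is one more tool, called after "Call:" by a JSON object that holds its "op" and its "data", one argument or row to a line. send_rows: Moves the arm, as the interface text tells. Shift numbers are shares of 30 mm and turn numbers shares of 4 degrees, none past 1 either way. Its arguments: {"type":"object","properties":{"commands":{"type":"array"},"force":{"type":"number"}},"required":["commands"]}

```bash
mkdir -p pics
python3 - <<'E'
from station import *
import cv2,numpy as np,pickle
for n in ("scene","top"):
    c=capture(n); cv2.imwrite(f"pics/{n}0.png",cv2.cvtColor(c["image"],cv2.COLOR_RGB2BGR)); pickle.dump(c,open(f"{n}0.pkl","wb"))
    print(n,c["fx"],c["k1"],(-c["R"].T@c["t"]).round(), c["R"].round(2).tolist())
s=read_state();print(s["clock"],s["tcp_pos"],np.array(s["tcp_rot"]).round(3).tolist(),s["width"])
E
```

```text
scene 485.5472957621725 -0.07362177667625477 [  -80. -1108.   620.] [[0.77, -0.64, 0.01], [-0.29, -0.37, -0.88], [0.57, 0.68, -0.47]]
top 406.393944889112 -0.0790932258937187 [ 420. -284. 1128.] [[-0.01, -1.0, 0.01], [-0.99, 0.01, -0.15], [0.15, -0.01, -0.99]]
0.1 [192.49246543 514.93162964 230.83355526] [[-0.937, 0.35, -0.0], [0.35, 0.937, -0.001], [0.0, -0.001, -1.0]] 0.9982927916267148
```

View pics/scene0.png

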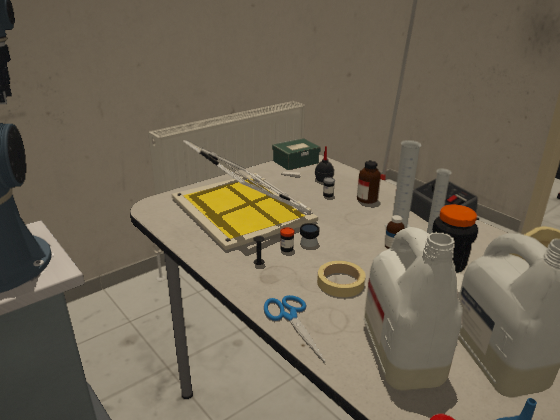

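View pics/top0.png

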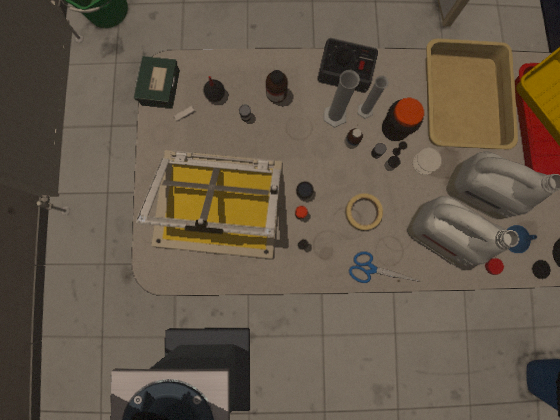

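Scene view: the easel is at about (245,210) with its frame raised. Spool (259,250), can (287,240) and loupe (310,233) stand to its right. Top view: base front corners are near (152,247) and (275,257), and the raised front bar runs from (138,220) to (274,235). Next I'll zoom both views.

Run:
```python
import cv2
a=cv2.imread("pics/top0.png")[140:270,130:320]; cv2.imwrite("pics/tc.png",cv2.resize(a,None,fx=4,fy=4,interpolation=cv2.INTER_CUBIC))
a=cv2.imread("pics/scene0.png")[130:275,165:355]; cv2.imwrite("pics/sc.png",cv2.resize(a,None,fx=4,fy=4,interpolation=cv2.INTER_CUBIC))
```

```text
(no output)
```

View pics/tc.png

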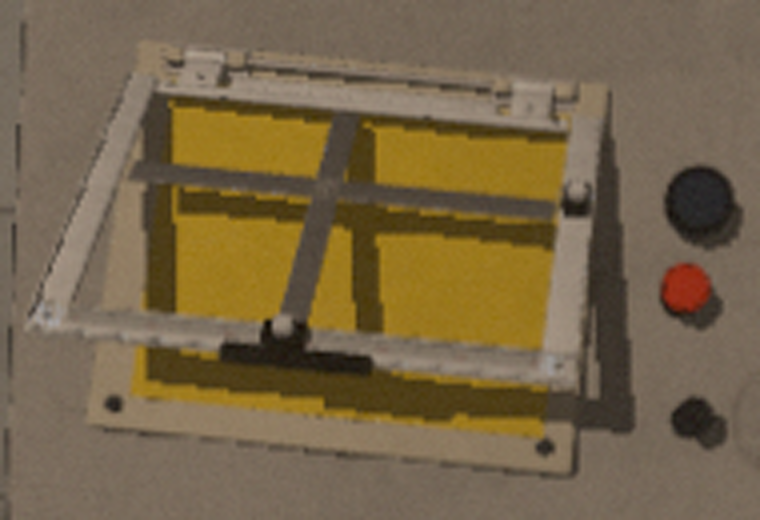

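View pics/sc.png

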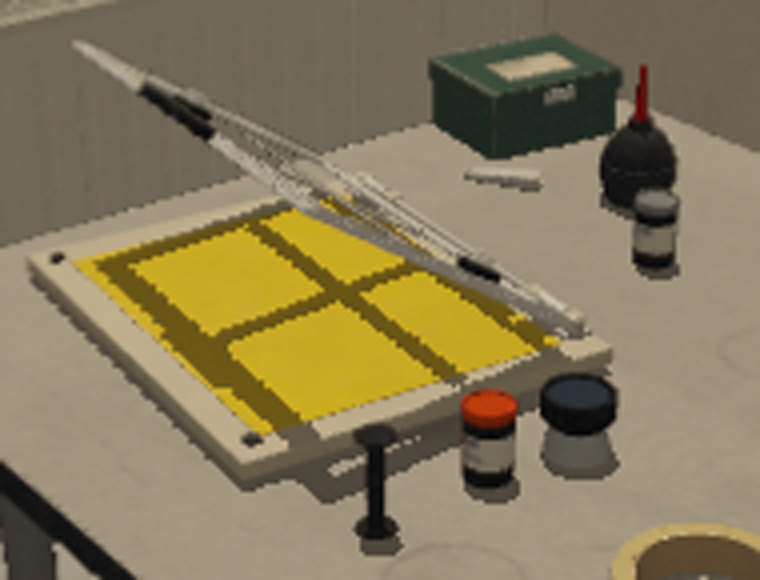

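Top crop: base corners, at crop pixels, are FL (90,424), FR (575,470), BR (608,86), BL (140,42). The frame's front corners are about (28,328) and (575,385), the long tab is at (285,328) and the cross tab at (576,196). Scene crop: the lip runs (140,85)–(215,135), and the cross tab is at (478,268).

```bash
cat > h.py <<'E'
import numpy as np,cv2,pickle
def ray(c,uv):
    K=np.array([[c["fx"],0,c["cx"]],[0,c["fy"],c["cy"]],[0,0,1]])
    p=cv2.undistortPoints(np.array([[uv]],float),K,np.array([c["k1"],0,0,0]))[0,0]
    return -c["R"].T@c["t"], c["R"].T@np.array([p[0],p[1],1])
def plane(c,uv,n,d):
    o,r=ray(c,uv); return o+r*(d-n@o)/(n@r)
Z=np.array([0,0,1.])
def tri(c1,a,c2,b):
    o1,r1=ray(c1,a);o2,r2=ray(c2,b)
    s=np.linalg.lstsq(np.c_[r1,-r2],o2-o1,rcond=None)[0]
    p,q=o1+r1*s[0],o2+r2*s[1]; return (p+q)/2,np.linalg.norm(p-q)
def fit(P,Q): # P easel xy -> Q world xy
    p,q=P-P.mean(0),Q-Q.mean(0); a=np.arctan2((p[:,0]*q[:,1]-p[:,1]*q[:,0]).sum(),(p*q).sum())
    R=np.array([[np.cos(a),-np.sin(a)],[np.sin(a),np.cos(a)]]); return a,R,Q.mean(0)-R@P.mean(0)
E
python3 - <<'E'
from h import *
T=pickle.load(open("top0.pkl","rb"));S=pickle.load(open("scene0.pkl","rb"))
t=lambda u,v:(130+(u-1.5)/4,140+(v-1.5)/4); s=lambda u,v:(165+(u-1.5)/4,130+(v-1.5)/4)
P=np.array([[-139,167.5],[-139,-167.5],[139,-167.5],[139,167.5]])
def go(c,px,n,idx):
    Q=np.array([plane(c,p,Z,18)[:2] for p in px]); a,R,o=fit(P[idx],Q); print(n,np.degrees(a),o,(Q-(P[idx]@R.T+o)).round(1).tolist()); return a,R,o
a,R,o=go(T,[t(90,424),t(575,470),t(608,86),t(140,42)],"top",[0,1,2,3])
go(S,[s(28,258),s(243,472),s(612,350)],"scene",[0,1,2])
R3=np.eye(3);R3[:2,:2]=R;o3=np.r_[o,0]
# frame angle
for px,y in ((t(28,328),165),(t(575,385),-165)):
    n=R3[:,1]; e=R3.T@(plane(T,px,n,n@o3+y)-o3); print(e, np.degrees(np.arctan2(e[2]-27,127-e[0])), np.hypot(e[2]-27,127-e[0]))
for px,y,c in ((s(75,42),165,S),(s(478,262),-154,S),(t(285,322),41,T),(t(576,190),-154,T)):
    n=R3[:,1]; e=R3.T@(plane(c,px,n,n@o3+y)-o3); print("S",e, np.degrees(np.arctan2(e[2]-27,127-e[0])), np.hypot(e[2]-27,127-e[0]))
for n,a_,b_,h in (("loupe",(700,200),(580,390),42),("can",(686,287),(489,403),51),("spool",(692,417),(376,436),63)):
    p=plane(T,t(*a_),Z,h); print(n,p.round(),(R3.T@(p-o3)).round(),plane(S,s(*b_),Z,h).round())
E
```

```text
top -5.944255950199453 [ 601.93748886 -132.91997123] [[3.9, -1.9], [3.9, -0.3], [-4.8, 2.1], [-2.9, 0.1]]
scene -6.511414405242516 [ 600.3072879 -138.7090073] [[3.0, -1.4], [-0.0, -2.8], [-3.0, 4.2]]
[-86.04906461 165.         170.09709358] 33.88778199408006 256.6450508454405
[-115.96790034 -165.          502.56545963] 62.93736702602215 534.0373647828537
S [-84.99506927 165.         169.46978818] 33.90279534276979 255.42033971581668
S [  36.63022409 -154.           99.62346985] 38.78625173942372 115.93474358647204
S [-52.48474384  41.          15.65515714] -3.6167309895585142 179.84292793827618
S [  13.40120214 -154.          238.33186576] 61.74030445974227 239.92883186370835
loupe [ 631. -373.   42.] [  54. -235.   42.] [ 634. -373.   42.]
can [ 570. -361.   51.] [  -8. -230.   51.] [ 570. -363.   51.]
spool [ 482. -362.   63.] [ -95. -241.   63.] [ 483. -368.   63.]
```

Call:
{"op": "send_rows", "data": {
  "commands": [
    {"hand": -1,"tx": 0,"ty": 0,"tz": -0.3,"roll": -0.9},
    {"hand": -1,"tx": 0,"ty": 0,"tz": -0.3,"roll": -0.9},
    {"hand": -1,"tx": 0,"ty": 0,"tz": 0,"roll": -0.9},
    {"hand": -1,"tx": 0,"ty": 0,"tz": 0,"roll": -0.9},
    {"hand": -1,"tx": 0,"ty": 0,"tz": 0,"roll": 0}
  ],
  "force": 40
}}

```text
clock: 0.6
tcp_pos: [192.5, 515.0, 249.0]
tcp_rot: [[-0.994, 0.105, -0.0], [0.105, 0.994, -0.001], [0.0, -0.001, -1.0]]
ft_force: [0.6, 0.5, 0.6]
width: 0.147
grip_force: 0.0
```

```bash
cat >> h.py <<'E'
A=np.radians(-6.2); RE=np.array([[np.cos(A),-np.sin(A),0],[np.sin(A),np.cos(A),0],[0,0,1]]); OE=np.array([601.,-136,0])
def show(goal=None):
    from station import read_state
    s=read_state();R=np.array(s["tcp_rot"]);p=np.array(s["tcp_pos"])
    print("t",round(s["clock"],2),"tcp",p.round(1),"easel",(RE.T@(p-OE)).round(1),"F",np.round(s["ft_force"],1),"w",round(s["width"],2),"yaw",np.degrees(np.arctan2(-R[0,1],R[1,1])).round(2))
    if goal is not None: print("rows full-scale to goal", (R.T@(OE+RE@np.array(goal,float)-p)/30).round(2))
E
python3 -c "
from h import *
show([-86,-95,215])"
```

```text
t 0.6 tcp [192.5 515.  249. ] easel [-476.4  603.1  249. ] F [0.6 0.5 0.6] w 0.15 yaw -6.05
rows full-scale to goal [-12.95 -23.3    1.15]
```

Call:
{"op": "send_rows", "data": {
  "commands": [
    {"hand": -1,"tx": -0.5,"ty": -0.9,"tz": 0,"roll": 0},
    {"hand": -1,"tx": -0.5,"ty": -0.9,"tz": 0,"roll": 0},
    {"hand": -1,"tx": -0.5,"ty": -0.9,"tz": 0,"roll": 0},
    {"hand": -1,"tx": -0.5,"ty": -0.9,"tz": 0,"roll": 0},
    {"hand": -1,"tx": -0.5,"ty": -0.9,"tz": 0,"roll": 0},
    {"hand": -1,"tx": -0.5,"ty": -0.9,"tz": 0,"roll": 0},
    {"hand": -1,"tx": -0.5,"ty": -0.9,"tz": 0,"roll": 0},
    {"hand": -1,"tx": -0.5,"ty": -0.9,"tz": 0,"roll": 0},
    {"hand": -1,"tx": -0.5,"ty": -0.9,"tz": 0,"roll": 0},
    {"hand": -1,"tx": -0.5,"ty": -0.9,"tz": 0,"roll": 0}
  ]
}}

```text
clock: 1.6
tcp_pos: [313.2, 229.6, 249.2]
tcp_rot: [[-0.994, 0.108, -0.0], [0.108, 0.994, -0.0], [0.0, -0.0, -1.0]]
ft_force: [0.9, 0.3, -0.3]
width: -0.001
grip_force: 0.0
```

Call:
{"op": "send_rows", "data": {
  "commands": [
    {"hand": -1,"tx": -0.5,"ty": -0.9,"tz": 0,"roll": 0},
    {"hand": -1,"tx": -0.5,"ty": -0.9,"tz": 0,"roll": 0},
    {"hand": -1,"tx": -0.5,"ty": -0.9,"tz": 0,"roll": 0},
    {"hand": -1,"tx": -0.5,"ty": -0.9,"tz": 0,"roll": 0},
    {"hand": -1,"tx": -0.5,"ty": -0.9,"tz": 0,"roll": 0},
    {"hand": -1,"tx": -0.5,"ty": -0.9,"tz": 0,"roll": 0},
    {"hand": -1,"tx": -0.5,"ty": -0.9,"tz": 0,"roll": 0},
    {"hand": -1,"tx": 0,"ty": 0,"tz": 0,"roll": 0},
    {"hand": -1,"tx": 0,"ty": 0,"tz": 0,"roll": 0}
  ]
}}

```text
clock: 2.5
tcp_pos: [397.2, 31.5, 249.1]
tcp_rot: [[-0.994, 0.109, -0.001], [0.109, 0.994, 0.0], [0.001, 0.0, -1.0]]
ft_force: [-0.0, -0.3, 0.3]
width: -0.004
grip_force: 0.0
```

```bash
python3 -c "
from h import *
from station import *
show([-86,-95,215])
c=capture('wrist');pickle.dump(c,open('w1.pkl','wb'));cv2.imwrite('pics/w1.png',c['image'][...,::-1])"
```

```text
t 2.5 tcp [397.2  31.5 249.1] easel [-220.7  144.5  249.1] F [-0.  -0.3  0.3] w -0.0 yaw -6.27
rows full-scale to goal [-4.5  -7.98  1.13]
```

View pics/w1.png

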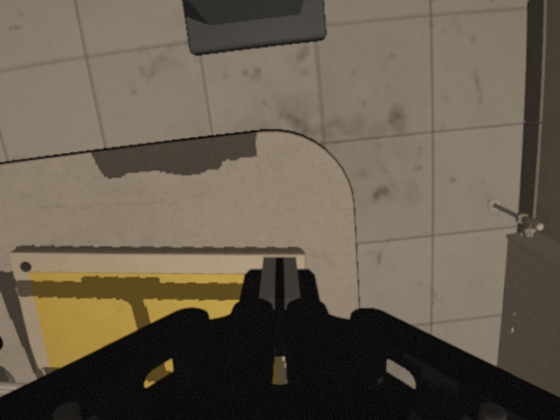

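Wrist view: the easel's front edge runs from (12,253) to (304,253), with the fingertips at (280,260). I'll use it to check the pose.

```bash
python3 -c "
from h import *
c=pickle.load(open('w1.pkl','rb'))
print('cam',RE.T@(-c['R'].T@c['t']-OE))
for p in ((12,254),(304,255),(12,248),(304,248)):
  print(p,[(RE.T@(plane(c,p,Z,z)-OE)).round(1).tolist() for z in (18,0)])
print('tape',[(RE.T@(plane(c,p,Z,18)-OE)).round(1).tolist() for p in ((26,266),)])
"
```

```text
cam [-290.45713519  145.0231137   390.5842161 ]
(12, 254) [[-134.1, -155.7, 18.0], [-126.6, -170.2, 0.0]]
(304, 255) [[-134.6, 171.7, 18.0], [-127.1, 173.0, 0.0]]
(12, 248) [[-141.4, -154.1, 18.0], [-134.2, -168.6, 0.0]]
(304, 248) [[-142.7, 171.6, 18.0], [-135.6, 172.9, 0.0]]
tape [[-119.7, -141.7, 18.0]]
```

Call:
{"op": "send_rows", "data": {
  "commands": [
    {"hand": -1,"tx": -0.46,"ty": -0.79,"tz": 0,"roll": 0},
    {"hand": -1,"tx": -0.46,"ty": -0.79,"tz": 0,"roll": 0},
    {"hand": -1,"tx": -0.46,"ty": -0.79,"tz": 0,"roll": 0},
    {"hand": -1,"tx": -0.46,"ty": -0.79,"tz": 0,"roll": 0},
    {"hand": -1,"tx": -0.46,"ty": -0.79,"tz": 0,"roll": 0},
    {"hand": -1,"tx": -0.46,"ty": -0.79,"tz": 0,"roll": 0},
    {"hand": -1,"tx": -0.46,"ty": -0.79,"tz": 0,"roll": 0},
    {"hand": -1,"tx": -0.46,"ty": -0.79,"tz": 0,"roll": 0},
    {"hand": -1,"tx": -0.46,"ty": -0.79,"tz": 0,"roll": 0},
    {"hand": -1,"tx": -0.46,"ty": -0.79,"tz": 0,"roll": 0}
  ]
}}

```text
clock: 3.55
tcp_pos: [510.0, -218.3, 249.2]
tcp_rot: [[-0.994, 0.106, -0.0], [0.106, 0.994, 0.0], [0.0, 0.0, -1.0]]
ft_force: [-0.7, 0.7, 0.3]
width: -0.0
grip_force: 0.0
```

Call:
{"op": "send_rows", "data": {
  "commands": [
    {"hand": -1,"tx": 0,"ty": 0,"tz": 0.5,"roll": 0},
    {"hand": -1,"tx": 0,"ty": 0,"tz": 0.5,"roll": 0},
    {"hand": -1,"tx": 0,"ty": 0,"tz": 0.5,"roll": 0},
    {"hand": -1,"tx": 0,"ty": 0,"tz": 0.3,"roll": 0},
    {"hand": -1,"tx": 0,"ty": 0,"tz": 0,"roll": 0}
  ]
}}

```text
clock: 4.05
tcp_pos: [509.1, -217.5, 194.3]
tcp_rot: [[-0.994, 0.106, -0.002], [0.106, 0.994, 0.001], [0.002, 0.001, -1.0]]
ft_force: [-0.4, -0.8, 0.8]
width: 0.0
grip_force: 0.0
```

```bash
sed -i 's/OE=np.array(\[601.,-136,0\])/OE=np.array([601.,-133,0])/' h.py; python3 -c "
from h import *
from station import *
show([-82,-95,171])
c=capture('wrist');pickle.dump(c,open('w2.pkl','wb'));cv2.imwrite('pics/w2.png',c['image'][...,::-1])"
```

```text
t 4.05 tcp [ 509.1 -217.5  194.3] easel [-82.2 -94.  194.3] F [-0.4 -0.8  0.8] w 0.0 yaw -6.06
rows full-scale to goal [-0.01 -0.03  0.78]
```

View pics/w2.png

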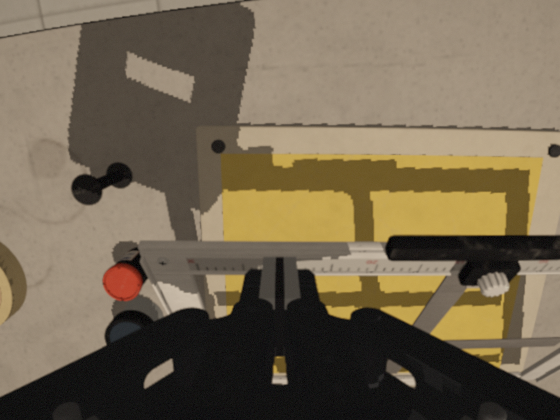

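Wrist view: the fingertips (280,262) are over the raised front bar (rows 242–270), clear of the lip (starts at column 388). The tab is at (490,275). Pressing along the arc.

Call:
{"op": "send_rows", "data": {
  "commands": [
    {"hand": -1,"tx": 0,"ty": 0,"tz": 0.4,"roll": 0},
    {"hand": -1,"tx": 0,"ty": 0,"tz": 0.38,"roll": 0},
    {"hand": -1,"tx": 0.16,"ty": 0,"tz": 0.26,"roll": 0},
    {"hand": -1,"tx": 0.16,"ty": 0,"tz": 0.26,"roll": 0},
    {"hand": -1,"tx": 0.18,"ty": 0,"tz": 0.33,"roll": 0},
    {"hand": -1,"tx": 0.17,"ty": 0,"tz": 0.33,"roll": 0}
  ]
}}

```text
clock: 4.7
tcp_pos: [489.1, -216.6, 135.9]
tcp_rot: [[-0.994, 0.106, 0.001], [0.106, 0.994, -0.0], [-0.001, -0.0, -1.0]]
ft_force: [2.3, -1.2, 3.1]
width: 0.005
grip_force: 1.4
```

Call:
{"op": "send_rows", "data": {
  "commands": [
    {"hand": -1,"tx": 0.14,"ty": 0,"tz": 0.35,"roll": 0},
    {"hand": -1,"tx": 0.14,"ty": 0,"tz": 0.35,"roll": 0},
    {"hand": -1,"tx": 0.11,"ty": 0,"tz": 0.35,"roll": 0},
    {"hand": -1,"tx": 0.11,"ty": 0,"tz": 0.35,"roll": 0},
    {"hand": -1,"tx": 0.08,"ty": 0,"tz": 0.36,"roll": 0},
    {"hand": -1,"tx": 0.08,"ty": 0,"tz": 0.36,"roll": 0},
    {"hand": -1,"tx": 0.05,"ty": 0,"tz": 0.36,"roll": 0},
    {"hand": -1,"tx": 0.05,"ty": 0,"tz": 0.36,"roll": 0},
    {"hand": -1,"tx": 0,"ty": 0,"tz": 0.2,"roll": 0},
    {"hand": -1,"tx": 0,"ty": 0,"tz": 0,"roll": 0}
  ]
}}

```text
clock: 5.7
tcp_pos: [466.5, -213.9, 44.3]
tcp_rot: [[-0.994, 0.106, -0.001], [0.106, 0.994, 0.001], [0.001, 0.0, -1.0]]
ft_force: [0.1, -0.5, 1.3]
width: -0.0
grip_force: 0.0
```

```bash
python3 -c "
from h import *
show([-126,-95,27])"
```

```text
t 5.7 tcp [ 466.5 -213.9   44.3] easel [-124.9  -95.    44.3] F [ 0.1 -0.5  1.3] w -0.0 yaw -6.11
rows full-scale to goal [ 0.04 -0.    0.58]
```

Call:
{"op": "send_rows", "data": {
  "commands": [
    {"hand": -1,"tx": 0,"ty": 0,"tz": 0.15,"roll": 0},
    {"hand": -1,"tx": 0,"ty": 0,"tz": 0.15,"roll": 0},
    {"hand": -1,"tx": 0,"ty": 0,"tz": 0.15,"roll": 0},
    {"hand": -1,"tx": 0,"ty": 0,"tz": 0.1,"roll": 0},
    {"hand": -1,"tx": 0,"ty": 0,"tz": 0,"roll": 0}
  ]
}}

```text
clock: 6.2
tcp_pos: [466.8, -214.1, 28.4]
tcp_rot: [[-0.994, 0.106, 0.0], [0.106, 0.994, 0.0], [-0.0, 0.0, -1.0]]
ft_force: [0.4, 0.1, -0.3]
width: 0.001
grip_force: 0.0
```

```bash
python3 -c "
from h import *
from station import *
show([-126,-95,27])
c=capture('scene');pickle.dump(c,open('s3.pkl','wb'));
c2=capture('wrist');pickle.dump(c2,open('w3.pkl','wb'))
a=cv2.resize(c['image'][130:275,165:355],(550,420),interpolation=cv2.INTER_CUBIC)
cv2.imwrite('pics/m3.png',np.vstack([a[60:360],c2['image'][100:380,:550]])[...,::-1])"
```

```text
t 6.2 tcp [ 466.8 -214.1   28.4] easel [-124.7  -95.1   28.4] F [ 0.4  0.1 -0.3] w 0.0 yaw -6.11
rows full-scale to goal [0.04 0.   0.05]
```

View pics/m3.png

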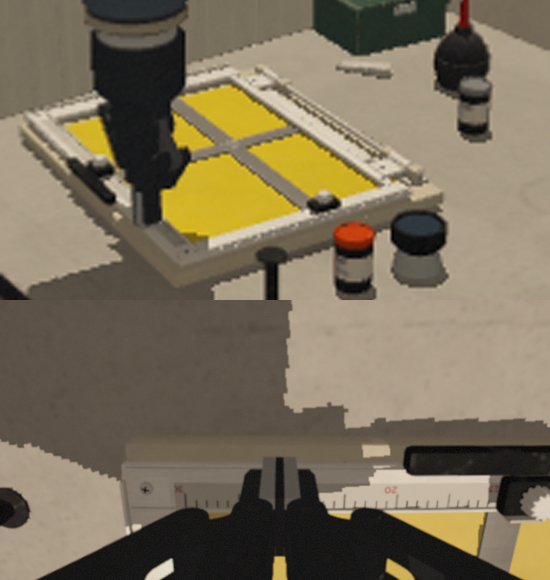

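The frame came down and is nearly flat. The tip is on the bar, and the lip spans columns 405–550 in the wrist part. I'll press it home until the force rises.

Call:
{"op": "send_rows", "data": {
  "commands": [
    {"hand": -1,"tx": 0,"ty": 0,"tz": 0.05,"roll": 0},
    {"hand": -1,"tx": 0,"ty": 0,"tz": 0.05,"roll": 0},
    {"hand": -1,"tx": 0,"ty": 0,"tz": 0.05,"roll": 0},
    {"hand": -1,"tx": 0,"ty": 0,"tz": 0,"roll": 0}
  ]
}}

```text
clock: 6.7
tcp_pos: [467.1, -214.3, 27.0]
tcp_rot: [[-0.994, 0.106, 0.001], [0.106, 0.994, -0.001], [-0.001, -0.0, -1.0]]
ft_force: [-12.9, 6.1, 45.2]
width: 0.0
grip_force: 22.3
```

Call:
{"op": "send_rows", "data": {
  "commands": [
    {"hand": -1,"tx": 0,"ty": 0,"tz": -0.3,"roll": 0},
    {"hand": -1,"tx": 0,"ty": 0,"tz": -0.9,"roll": 0},
    {"hand": -1,"tx": 0,"ty": 0,"tz": -0.9,"roll": 0},
    {"hand": -1,"tx": 0.8,"ty": 0,"tz": -0.6,"roll": 0},
    {"hand": -1,"tx": 0.8,"ty": 0,"tz": -0.6,"roll": 0},
    {"hand": -1,"tx": 0.8,"ty": 0.5,"tz": -0.6,"roll": 0},
    {"hand": -1,"tx": 0.8,"ty": 0.5,"tz": -0.6,"roll": 0},
    {"hand": -1,"tx": 0.8,"ty": 0.5,"tz": -0.6,"roll": 0},
    {"hand": -1,"tx": 0,"ty": 0,"tz": 0,"roll": 0},
    {"hand": -1,"tx": 0,"ty": 0,"tz": 0,"roll": 0}
  ]
}}

```text
clock: 7.7
tcp_pos: [352.6, -156.8, 177.7]
tcp_rot: [[-0.994, 0.106, 0.002], [0.106, 0.994, -0.001], [-0.002, -0.001, -1.0]]
ft_force: [-0.5, -1.3, -0.2]
width: -0.002
grip_force: 0.0
```

```bash
python3 -c "
from h import *
from station import *
show()
c=capture('top');pickle.dump(c,open('t4.pkl','wb'));
c2=capture('wrist');pickle.dump(c2,open('w4.pkl','wb'))
s=capture('scene');pickle.dump(s,open('s4.pkl','wb'))
a=cv2.resize(c['image'][140:270,130:320],(420,287),interpolation=cv2.INTER_CUBIC)
b=cv2.resize(s['image'][145:245,165:330],(380,230),interpolation=cv2.INTER_CUBIC)
m=np.zeros((600,800,3),np.uint8);m[:287,:420]=a;m[:230,420:]=b;m[290:600,:560]=c2['image'][110:];cv2.imwrite('pics/m4.png',m[...,::-1])"
```

```text
t 7.7 tcp [ 352.6 -156.8  177.7] easel [-244.4  -50.5  177.7] F [-0.5 -1.3 -0.2] w -0.0 yaw -6.09
```

View pics/m4.png

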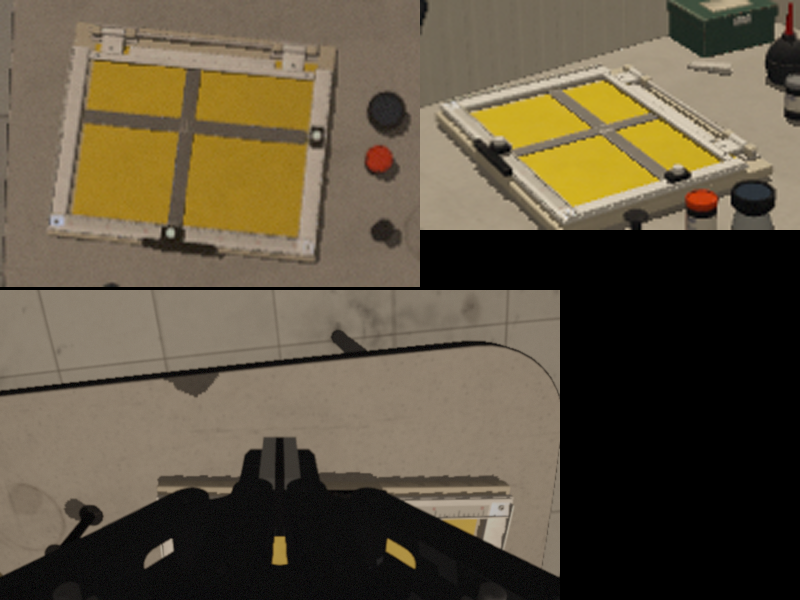

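Top view (left) and scene view (right) show the frame flat. In the mosaic the long tab is at (171,233) in the top view and (498,144) in the scene view. The cross tab is at (317,137) and (677,172).

Run:
```python
from h import *
T=pickle.load(open("t4.pkl","rb"));S=pickle.load(open("s4.pkl","rb"))
t=lambda u,v:(130+u/2.2105,140+v/2.2077); s=lambda u,v:(165+(u-420)/2.303,145+v/2.3)
E=lambda p:(RE.T@(p-OE)).round(1)
for n,a,b in (("long",(171,233),(498,145)),("cross",(317,136),(677,172))):
    p,g=tri(T,t(*a),S,s(*b)); print(n,E(p),g.round(1),"top@37",E(plane(T,t(*a),Z,37)),"scene@37",E(plane(S,s(*b),Z,37)))
for n,a in (("lipL",(143,243)),("lipR",(222,255))): print(n,E(plane(T,t(*a),Z,34)))
# precise masks: yellow bed extent & dark blobs
for c,n in ((T,"top"),(S,"scene")):
    g=cv2.cvtColor(c["image"],cv2.COLOR_RGB2GRAY)
    hsv=cv2.cvtColor(c["image"],cv2.COLOR_RGB2HSV)
    m=cv2.inRange(hsv,(18,150,60),(35,255,255)); x0,y0,x1,y1=(130,140,320,270) if n=="top" else (165,140,340,250)
    k=np.zeros_like(m);k[y0:y1,x0:x1]=m[y0:y1,x0:x1]
    pts=cv2.findNonZero(k); r=cv2.minAreaRect(pts) ; bx=cv2.approxPolyDP(cv2.convexHull(pts),6,True)[:,0]
    print(n,[E(plane(c,p,Z,18)).tolist() for p in bx.astype(float)])
```

```text
long [-119.6   11.4   34.7] 1.5 top@37 [-120.3   11.3   37. ] scene@37 [-120.7    6.9   37. ]
cross [  16.1 -153.8   36.8] 1.2 top@37 [  15.5 -153.5   37. ] scene@37 [  16.5 -154.3   37. ]
lipL [-135.6   44.3   34. ]
lipR [-140.7  -52.9   34. ]
top [[110.4, -140.4, 18.0], [-106.1, -136.7, 18.0], [-105.6, 139.2, 18.0], [109.8, 140.2, 18.0]]
scene [[111.1, -128.3, 18.0], [-98.6, -126.8, 18.0], [-97.4, 138.9, 18.0], [94.5, 134.9, 18.0]]
```

Pose confirmed to about 2 mm. The long tab is at y≈10 and the cross tab at x≈16. Next I go to the left of the long tab.

Call:
{"op": "send_rows", "data": {
  "commands": [
    {"hand": -1,"tx": -0.74,"ty": 0.6,"tz": 0.3,"roll": 0},
    {"hand": -1,"tx": -0.74,"ty": 0.6,"tz": 0.3,"roll": 0},
    {"hand": -1,"tx": -0.74,"ty": 0.6,"tz": 0.3,"roll": 0},
    {"hand": -1,"tx": -0.74,"ty": 0.6,"tz": 0.3,"roll": 0},
    {"hand": -1,"tx": -0.74,"ty": 0.6,"tz": 0.3,"roll": 0},
    {"hand": -1,"tx": -0.74,"ty": 0.6,"tz": 0.3,"roll": 0},
    {"hand": -1,"tx": 0,"ty": 0,"tz": 0.9,"roll": 0},
    {"hand": -1,"tx": 0,"ty": 0,"tz": 0.9,"roll": 0},
    {"hand": -1,"tx": 0,"ty": 0,"tz": 0.5,"roll": 0},
    {"hand": -1,"tx": 0,"ty": 0,"tz": 0,"roll": 0}
  ]
}}

```text
clock: 8.85
tcp_pos: [495.0, -63.2, 51.6]
tcp_rot: [[-0.994, 0.106, -0.005], [0.106, 0.994, 0.001], [0.005, 0.001, -1.0]]
ft_force: [0.1, 0.9, 0.2]
width: -0.005
grip_force: 0.0
```

```bash
python3 -c "
from h import *
from station import *
show([-111,56,31.5])"
```

```text
t 8.85 tcp [495.  -63.2  51.6] easel [-112.9   58.    51.6] F [0.1 0.9 0.2] w -0.01 yaw -6.11
rows full-scale to goal [-0.07 -0.07  0.67]
```

Call:
{"op": "send_rows", "data": {
  "commands": [
    {"hand": -1,"tx": -0.06,"ty": 0,"tz": 0.35,"roll": 0},
    {"hand": -1,"tx": 0,"ty": 0,"tz": 0.32,"roll": 0},
    {"hand": -1,"tx": 0,"ty": 0,"tz": 0,"roll": 0},
    {"hand": -1,"tx": 0,"ty": -0.25,"tz": 0,"roll": 0},
    {"hand": -1,"tx": 0,"ty": -0.25,"tz": 0,"roll": 0},
    {"hand": -1,"tx": 0,"ty": -0.25,"tz": 0,"roll": 0},
    {"hand": -1,"tx": 0,"ty": -0.25,"tz": 0,"roll": 0},
    {"hand": -1,"tx": 0,"ty": 0,"tz": 0,"roll": 0}
  ]
}}

```text
clock: 9.65
tcp_pos: [494.8, -94.5, 34.4]
tcp_rot: [[-0.994, 0.107, 0.001], [0.107, 0.994, -0.0], [-0.001, -0.0, -1.0]]
ft_force: [0.5, 0.1, 0.5]
width: -0.002
grip_force: 0.0
```

```bash
python3 -c "
from h import *
show([-111,-15,31.5])"
```

```text
t 9.65 tcp [494.8 -94.5  34.4] easel [-109.8   26.8   34.4] F [0.5 0.1 0.5] w -0.0 yaw -6.17
rows full-scale to goal [ 0.04 -1.39  0.1 ]
```

Call:
{"op": "send_rows", "data": {
  "commands": [
    {"hand": -1,"tx": 0.04,"ty": 0.1,"tz": 0.05,"roll": 0},
    {"hand": -1,"tx": 0,"ty": 0,"tz": 0.05,"roll": 0},
    {"hand": -1,"tx": 0,"ty": -0.2,"tz": 0,"roll": 0},
    {"hand": -1,"tx": 0,"ty": -0.2,"tz": 0,"roll": 0},
    {"hand": -1,"tx": 0,"ty": -0.2,"tz": 0,"roll": 0},
    {"hand": -1,"tx": 0,"ty": 0,"tz": 0,"roll": 0}
  ]
}}

```text
clock: 10.25
tcp_pos: [491.9, -109.0, 31.2]
tcp_rot: [[-0.994, 0.107, 0.0], [0.107, 0.994, -0.0], [-0.0, -0.0, -1.0]]
ft_force: [0.0, -0.8, 0.4]
width: -0.002
grip_force: 0.1
```

```bash
python3 -c "
from h import *
show([-111,-15,31.5])
from station import *
c=capture('top');pickle.dump(c,open('t5.pkl','wb'))
c2=capture('wrist')
s=capture('scene')
a=cv2.resize(c['image'][140:270,130:320],(420,287),interpolation=cv2.INTER_CUBIC)
b=cv2.resize(s['image'][145:245,165:330],(380,230),interpolation=cv2.INTER_CUBIC)
m=np.zeros((600,800,3),np.uint8);m[:287,:420]=a;m[:230,420:]=b;m[290:600,:560]=c2['image'][110:];cv2.imwrite('pics/m5.png',m[...,::-1])"
```

```text
t 10.25 tcp [ 491.9 -109.    31.2] easel [-111.    12.    31.2] F [ 0.  -0.8  0.4] w -0.0 yaw -6.15
rows full-scale to goal [-0.   -0.9  -0.01]
```

View pics/m5.png

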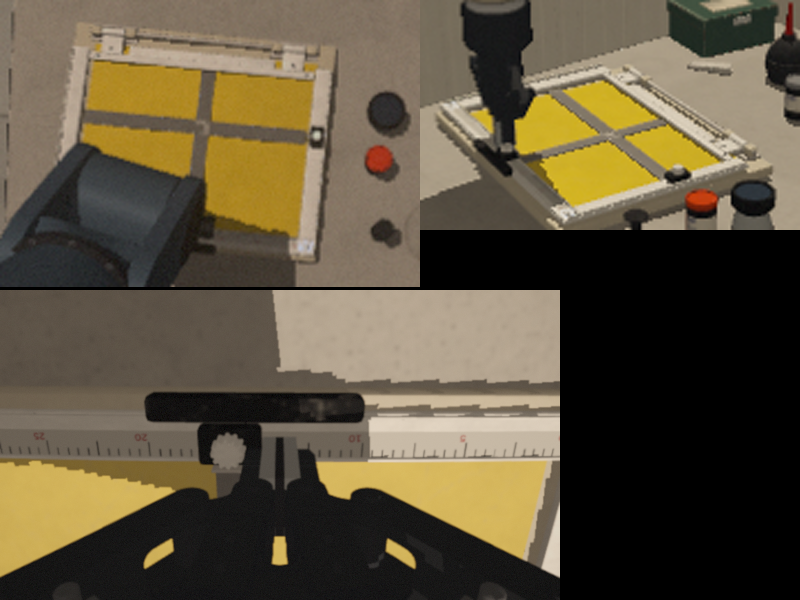

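Wrist view: the tab (230,445) sits against the fingertip's left side (262,450), and the top view shows the blade has moved right. Keep pushing.

Call:
{"op": "send_rows", "data": {
  "commands": [
    {"hand": -1,"tx": 0,"ty": -0.2,"tz": 0,"roll": 0},
    {"hand": -1,"tx": 0,"ty": -0.2,"tz": 0,"roll": 0},
    {"hand": -1,"tx": 0,"ty": -0.2,"tz": 0,"roll": 0},
    {"hand": -1,"tx": 0,"ty": -0.2,"tz": 0,"roll": 0},
    {"hand": -1,"tx": 0,"ty": -0.06,"tz": 0,"roll": 0},
    {"hand": -1,"tx": 0,"ty": 0,"tz": 0,"roll": 0}
  ]
}}

```text
clock: 11.0
tcp_pos: [489.2, -134.2, 31.2]
tcp_rot: [[-0.994, 0.107, 0.0], [0.107, 0.994, -0.0], [-0.0, -0.0, -1.0]]
ft_force: [0.1, -0.3, 0.1]
width: -0.004
grip_force: 0.0
```

Call:
{"op": "send_rows", "data": {
  "commands": [
    {"hand": -1,"tx": 0,"ty": -0.08,"tz": 0,"roll": 0},
    {"hand": -1,"tx": 0,"ty": -0.08,"tz": 0,"roll": 0},
    {"hand": -1,"tx": 0,"ty": 0,"tz": 0,"roll": 0}
  ]
}}

```text
clock: 11.3
tcp_pos: [488.7, -138.8, 31.2]
tcp_rot: [[-0.994, 0.106, 0.0], [0.106, 0.994, -0.0], [-0.0, -0.0, -1.0]]
ft_force: [0.5, 0.4, 0.9]
width: 0.0
grip_force: 0.0
```

```bash
python3 -c "
from h import *
show([-111,-22,31.5])"
```

```text
t 11.3 tcp [ 488.7 -138.8   31.2] easel [-111.   -17.9   31.2] F [0.5 0.4 0.9] w 0.0 yaw -6.1
rows full-scale to goal [ 0.   -0.14 -0.01]
```

Probing for the stop in small steps.

Call:
{"op": "send_rows", "data": {
  "commands": [
    {"hand": -1,"tx": 0,"ty": -0.07,"tz": 0,"roll": 0},
    {"hand": -1,"tx": 0,"ty": 0,"tz": 0,"roll": 0}
  ]
}}

```text
clock: 11.5
tcp_pos: [488.5, -140.8, 31.2]
tcp_rot: [[-0.994, 0.106, 0.0], [0.106, 0.994, -0.0], [-0.0, -0.0, -1.0]]
ft_force: [-0.7, -0.8, 0.4]
width: 0.005
grip_force: 0.0
```

Call:
{"op": "send_rows", "data": {
  "commands": [
    {"hand": -1,"tx": 0,"ty": -0.07,"tz": 0,"roll": 0},
    {"hand": -1,"tx": 0,"ty": 0,"tz": 0,"roll": 0}
  ]
}}

```text
clock: 11.7
tcp_pos: [488.2, -143.0, 31.2]
tcp_rot: [[-0.994, 0.106, 0.0], [0.106, 0.994, -0.0], [-0.0, -0.0, -1.0]]
ft_force: [0.1, -0.4, 0.0]
width: -0.004
grip_force: 0.1
```

Call:
{"op": "send_rows", "data": {
  "commands": [
    {"hand": -1,"tx": 0,"ty": -0.06,"tz": 0,"roll": 0},
    {"hand": -1,"tx": 0,"ty": 0,"tz": 0,"roll": 0}
  ]
}}

```text
clock: 11.9
tcp_pos: [488.1, -144.5, 31.2]
tcp_rot: [[-0.994, 0.107, 0.0], [0.107, 0.994, 0.0], [0.0, 0.0, -1.0]]
ft_force: [0.2, 2.3, 0.3]
width: -0.002
grip_force: 1.7
```

Call:
{"op": "send_rows", "data": {
  "commands": [
    {"hand": -1,"tx": 0,"ty": -0.06,"tz": 0,"roll": 0},
    {"hand": -1,"tx": 0,"ty": 0,"tz": 0,"roll": 0}
  ]
}}

```text
clock: 12.1
tcp_pos: [487.9, -145.1, 31.1]
tcp_rot: [[-0.994, 0.107, -0.0], [0.107, 0.994, 0.002], [0.0, 0.002, -1.0]]
ft_force: [2.5, 13.0, 2.0]
width: -0.001
grip_force: 7.7
```

Call:
{"op": "send_rows", "data": {
  "commands": [
    {"hand": -1,"tx": 0,"ty": -0.05,"tz": 0,"roll": 0},
    {"hand": -1,"tx": 0,"ty": 0,"tz": 0,"roll": 0}
  ]
}}

```text
clock: 12.3
tcp_pos: [487.8, -145.7, 31.1]
tcp_rot: [[-0.994, 0.107, -0.0], [0.107, 0.994, 0.003], [0.001, 0.003, -1.0]]
ft_force: [4.9, 21.5, 2.5]
width: -0.002
grip_force: 12.0
```

The long blade is at its stop: 21 N with no further travel. Back off, rise and go behind the cross tab.

Call:
{"op": "send_rows", "data": {
  "commands": [
    {"hand": -1,"tx": 0,"ty": 0.2,"tz": 0,"roll": 0},
    {"hand": -1,"tx": 0,"ty": 0.05,"tz": -0.7,"roll": 0},
    {"hand": -1,"tx": 0,"ty": 0,"tz": -1,"roll": 0},
    {"hand": -1,"tx": -0.9,"ty": -0.75,"tz": -0.3,"roll": 0},
    {"hand": -1,"tx": -0.9,"ty": -0.75,"tz": 0,"roll": 0},
    {"hand": -1,"tx": -0.9,"ty": -0.75,"tz": 0,"roll": 0},
    {"hand": -1,"tx": -0.9,"ty": -0.75,"tz": 0,"roll": 0},
    {"hand": -1,"tx": -0.9,"ty": -0.75,"tz": 0,"roll": 0},
    {"hand": -1,"tx": -0.9,"ty": -0.75,"tz": 0,"roll": 0},
    {"hand": -1,"tx": 0,"ty": 0,"tz": 0,"roll": 0}
  ]
}}

```text
clock: 13.3
tcp_pos: [636.8, -294.8, 90.8]
tcp_rot: [[-0.994, 0.108, 0.002], [0.108, 0.994, -0.002], [-0.002, -0.001, -1.0]]
ft_force: [-0.5, -0.2, 0.8]
width: -0.007
grip_force: 0.0
```

```bash
python3 -c "
from h import *
show([50,-154,31])"
```

```text
t 13.3 tcp [ 636.8 -294.8   90.8] easel [  53.1 -156.9   90.8] F [-0.5 -0.2  0.8] w -0.01 yaw -6.19
rows full-scale to goal [0.11 0.1  1.99]
```

Call:
{"op": "send_rows", "data": {
  "commands": [
    {"hand": -1,"tx": 0,"ty": 0.08,"tz": 0.6,"roll": 0},
    {"hand": -1,"tx": 0,"ty": 0,"tz": 0.6,"roll": 0},
    {"hand": -1,"tx": 0,"ty": 0,"tz": 0.3,"roll": 0},
    {"hand": -1,"tx": 0,"ty": 0,"tz": 0.2,"roll": 0},
    {"hand": -1,"tx": 0,"ty": 0,"tz": 0.1,"roll": 0},
    {"hand": -1,"tx": 0,"ty": 0,"tz": 0,"roll": 0},
    {"hand": -1,"tx": 0,"ty": 0,"tz": 0,"roll": 0}
  ]
}}

```text
clock: 14.0
tcp_pos: [635.8, -289.6, 37.8]
tcp_rot: [[-0.994, 0.106, 0.001], [0.106, 0.994, -0.0], [-0.001, -0.0, -1.0]]
ft_force: [-1.6, 0.6, 0.4]
width: -0.001
grip_force: 0.0
```

```bash
python3 -c "
from h import *
show([-25,-154,31])"
```

```text
t 14.0 tcp [ 635.8 -289.6   37.8] easel [  51.5 -152.    37.8] F [-1.6  0.6  0.4] w -0.0 yaw -6.1
rows full-scale to goal [ 2.55 -0.06  0.23]
```

Call:
{"op": "send_rows", "data": {
  "commands": [
    {"hand": -1,"tx": 0,"ty": -0.06,"tz": 0.12,"roll": 0},
    {"hand": -1,"tx": 0,"ty": 0,"tz": 0.1,"roll": 0},
    {"hand": -1,"tx": 0,"ty": 0,"tz": 0,"roll": 0},
    {"hand": -1,"tx": 0.2,"ty": 0,"tz": 0,"roll": 0},
    {"hand": -1,"tx": 0.2,"ty": 0,"tz": 0,"roll": 0},
    {"hand": -1,"tx": 0.2,"ty": 0,"tz": 0,"roll": 0},
    {"hand": -1,"tx": 0.2,"ty": 0,"tz": 0,"roll": 0},
    {"hand": -1,"tx": 0,"ty": 0,"tz": 0,"roll": 0}
  ]
}}

```text
clock: 14.8
tcp_pos: [610.6, -288.6, 30.7]
tcp_rot: [[-0.994, 0.107, -0.001], [0.107, 0.994, 0.0], [0.001, 0.0, -1.0]]
ft_force: [-0.1, -0.3, 0.7]
width: 0.0
grip_force: 0.0
```

```bash
python3 -c "
from h import *
show([-27,-154,31])
from station import *
c=capture('top')
c2=capture('wrist')
s=capture('scene')
a=cv2.resize(c['image'][140:270,130:320],(420,287),interpolation=cv2.INTER_CUBIC)
b=cv2.resize(s['image'][145:245,165:330],(380,230),interpolation=cv2.INTER_CUBIC)
m=np.zeros((600,800,3),np.uint8);m[:287,:420]=a;m[:230,420:]=b;m[290:600,:560]=c2['image'][110:];cv2.imwrite('pics/m6.png',m[...,::-1])"
```

```text
t 14.8 tcp [ 610.6 -288.6   30.7] easel [  26.4 -153.7   30.7] F [-0.1 -0.3  0.7] w 0.0 yaw -6.12
rows full-scale to goal [ 1.78 -0.01 -0.01]
```

View pics/m6.png

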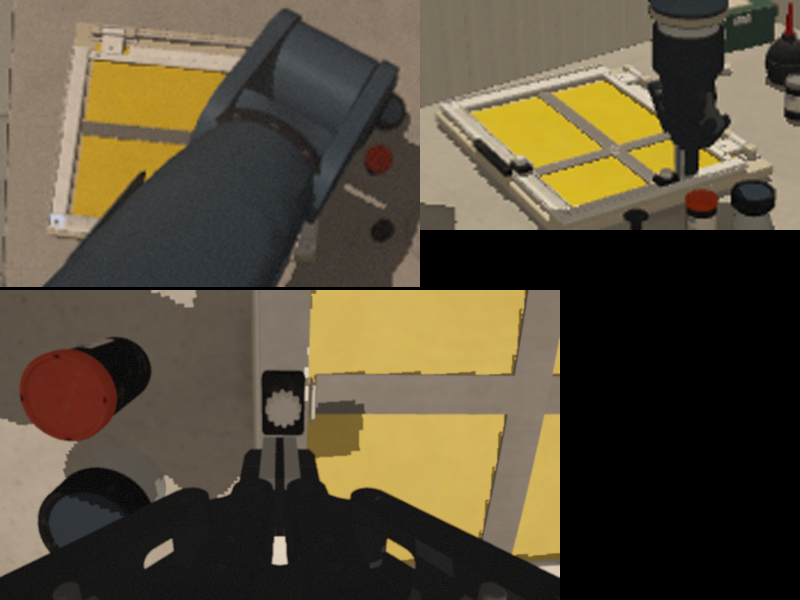

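Wrist view: the tip is squarely behind the cross tab (283,405), the can (70,395) is well clear, and in the scene view the blade has moved. Keep pushing.

Call:
{"op": "send_rows", "data": {
  "commands": [
    {"hand": -1,"tx": 0.2,"ty": 0,"tz": 0,"roll": 0},
    {"hand": -1,"tx": 0.2,"ty": 0,"tz": 0,"roll": 0},
    {"hand": -1,"tx": 0.2,"ty": 0,"tz": 0,"roll": 0},
    {"hand": -1,"tx": 0.2,"ty": 0,"tz": 0,"roll": 0},
    {"hand": -1,"tx": 0.2,"ty": 0,"tz": 0,"roll": 0},
    {"hand": -1,"tx": 0.2,"ty": 0,"tz": 0,"roll": 0},
    {"hand": -1,"tx": 0.2,"ty": 0,"tz": 0,"roll": 0},
    {"hand": -1,"tx": 0.15,"ty": 0,"tz": 0,"roll": 0},
    {"hand": -1,"tx": 0,"ty": 0,"tz": 0,"roll": 0}
  ]
}}

```text
clock: 15.85
tcp_pos: [564.5, -283.7, 30.6]
tcp_rot: [[-0.994, 0.106, -0.001], [0.106, 0.994, 0.0], [0.001, 0.0, -1.0]]
ft_force: [0.6, 0.5, 0.3]
width: -0.003
grip_force: 0.0
```

Call:
{"op": "send_rows", "data": {
  "commands": [
    {"hand": -1,"tx": 0.07,"ty": 0,"tz": 0,"roll": 0},
    {"hand": -1,"tx": 0,"ty": 0,"tz": 0,"roll": 0}
  ]
}}

```text
clock: 16.05
tcp_pos: [563.0, -283.6, 30.6]
tcp_rot: [[-0.994, 0.106, -0.0], [0.106, 0.994, -0.0], [0.0, -0.0, -1.0]]
ft_force: [-0.1, 0.1, 0.2]
width: -0.0
grip_force: 0.0
```

Call:
{"op": "send_rows", "data": {
  "commands": [
    {"hand": -1,"tx": 0.07,"ty": 0,"tz": 0,"roll": 0},
    {"hand": -1,"tx": 0,"ty": 0,"tz": 0,"roll": 0}
  ]
}}

```text
clock: 16.25
tcp_pos: [560.9, -283.3, 30.5]
tcp_rot: [[-0.994, 0.106, -0.0], [0.106, 0.994, 0.0], [0.0, -0.0, -1.0]]
ft_force: [0.5, 0.2, -0.7]
width: -0.003
grip_force: 0.0
```

```bash
python3 -c "
from h import *
show([-29,-154,31])"
```

```text
t 16.25 tcp [ 560.9 -283.3   30.5] easel [ -23.7 -153.8   30.5] F [ 0.5  0.2 -0.7] w -0.0 yaw -6.1
rows full-scale to goal [ 0.18 -0.01 -0.02]
```

Call:
{"op": "send_rows", "data": {
  "commands": [
    {"hand": -1,"tx": 0.1,"ty": 0,"tz": 0,"roll": 0},
    {"hand": -1,"tx": 0,"ty": 0,"tz": 0,"roll": 0}
  ]
}}

```text
clock: 16.45
tcp_pos: [557.7, -283.0, 30.5]
tcp_rot: [[-0.994, 0.106, -0.0], [0.106, 0.994, 0.0], [0.0, 0.0, -1.0]]
ft_force: [0.8, -1.1, 0.7]
width: -0.002
grip_force: 0.0
```

Call:
{"op": "send_rows", "data": {
  "commands": [
    {"hand": -1,"tx": 0.07,"ty": 0,"tz": 0,"roll": 0},
    {"hand": -1,"tx": 0,"ty": 0,"tz": 0,"roll": 0}
  ]
}}

```text
clock: 16.65
tcp_pos: [555.7, -282.7, 30.5]
tcp_rot: [[-0.994, 0.106, -0.0], [0.106, 0.994, 0.0], [0.0, 0.0, -1.0]]
ft_force: [0.2, 0.0, 0.5]
width: -0.002
grip_force: 0.0
```

Call:
{"op": "send_rows", "data": {
  "commands": [
    {"hand": -1,"tx": 0.06,"ty": 0,"tz": 0,"roll": 0},
    {"hand": -1,"tx": 0,"ty": 0,"tz": 0,"roll": 0}
  ]
}}

```text
clock: 16.85
tcp_pos: [554.8, -282.7, 30.8]
tcp_rot: [[-0.994, 0.106, 0.002], [0.106, 0.994, -0.001], [-0.002, -0.0, -1.0]]
ft_force: [4.3, -0.6, -2.7]
width: -0.002
grip_force: 2.4
```

Call:
{"op": "send_rows", "data": {
  "commands": [
    {"hand": -1,"tx": 0.05,"ty": 0,"tz": 0,"roll": 0},
    {"hand": -1,"tx": 0,"ty": 0,"tz": 0,"roll": 0}
  ]
}}

```text
clock: 17.05
tcp_pos: [554.5, -282.7, 31.0]
tcp_rot: [[-0.994, 0.107, 0.005], [0.107, 0.994, -0.001], [-0.005, -0.001, -1.0]]
ft_force: [11.0, 0.6, -5.3]
width: 0.002
grip_force: 5.5
```

The cross blade is at its stop. Back off, then press the front bar again to check it's still flat.

Call:
{"op": "send_rows", "data": {
  "commands": [
    {"hand": -1,"tx": -0.25,"ty": 0,"tz": 0,"roll": 0},
    {"hand": -1,"tx": -0.05,"ty": 0,"tz": -0.7,"roll": 0},
    {"hand": -1,"tx": 0,"ty": 0,"tz": -0.8,"roll": 0},
    {"hand": -1,"tx": 0.8,"ty": 0.4,"tz": 0,"roll": 0},
    {"hand": -1,"tx": 0.8,"ty": 0.4,"tz": 0,"roll": 0},
    {"hand": -1,"tx": 0.8,"ty": 0.4,"tz": 0,"roll": 0},
    {"hand": -1,"tx": 0.8,"ty": 0.4,"tz": 0,"roll": 0},
    {"hand": -1,"tx": 0,"ty": 0,"tz": 0,"roll": 0}
  ]
}}

```text
clock: 17.85
tcp_pos: [468.9, -223.8, 75.4]
tcp_rot: [[-0.994, 0.106, -0.003], [0.106, 0.994, 0.002], [0.003, 0.001, -1.0]]
ft_force: [0.9, 0.3, 0.8]
width: -0.002
grip_force: 0.0
```

```bash
python3 -c "
from h import *
show([-119,-105,30])"
```

```text
t 17.85 tcp [ 468.9 -223.8   75.4] easel [-121.5 -104.6   75.4] F [0.9 0.3 0.8] w -0.0 yaw -6.08
rows full-scale to goal [-0.09 -0.02  1.51]
```

Call:
{"op": "send_rows", "data": {
  "commands": [
    {"hand": -1,"tx": -0.05,"ty": 0,"tz": 0.7,"roll": 0},
    {"hand": -1,"tx": 0,"ty": 0,"tz": 0.6,"roll": 0},
    {"hand": -1,"tx": 0,"ty": 0,"tz": 0.2,"roll": 0},
    {"hand": -1,"tx": 0,"ty": 0,"tz": 0.05,"roll": 0},
    {"hand": -1,"tx": 0,"ty": 0,"tz": 0,"roll": 0}
  ]
}}

```text
clock: 18.35
tcp_pos: [473.2, -225.9, 29.4]
tcp_rot: [[-0.994, 0.106, 0.0], [0.106, 0.994, -0.0], [-0.0, -0.0, -1.0]]
ft_force: [-0.2, -0.5, 1.0]
width: -0.002
grip_force: 0.0
```

Call:
{"op": "send_rows", "data": {
  "commands": [
    {"hand": -1,"tx": 0,"ty": 0,"tz": 0.05,"roll": 0},
    {"hand": -1,"tx": 0,"ty": 0,"tz": 0.05,"roll": 0},
    {"hand": -1,"tx": 0,"ty": 0,"tz": 0,"roll": 0}
  ]
}}

```text
clock: 18.65
tcp_pos: [473.3, -225.9, 27.4]
tcp_rot: [[-0.994, 0.106, 0.001], [0.106, 0.994, -0.001], [-0.001, -0.001, -1.0]]
ft_force: [-3.6, 1.7, 13.5]
width: -0.003
grip_force: 6.3
```

Call:
{"op": "send_rows", "data": {
  "commands": [
    {"hand": -1,"tx": 0,"ty": 0,"tz": 0.07,"roll": 0},
    {"hand": -1,"tx": 0,"ty": 0,"tz": 0,"roll": 0}
  ]
}}

```text
clock: 18.85
tcp_pos: [473.3, -226.0, 27.1]
tcp_rot: [[-0.994, 0.106, 0.001], [0.106, 0.994, -0.001], [-0.001, -0.001, -1.0]]
ft_force: [-12.1, 5.9, 41.8]
width: -0.002
grip_force: 20.9
```

Call:
{"op": "send_rows", "data": {
  "commands": [
    {"hand": -1,"tx": 0,"ty": 0,"tz": -0.3,"roll": 0},
    {"hand": -1,"tx": 0,"ty": 0,"tz": -0.9,"roll": 0},
    {"hand": -1,"tx": 0,"ty": 0,"tz": -1,"roll": 0},
    {"hand": -1,"tx": 0.8,"ty": 0,"tz": -0.8,"roll": 0},
    {"hand": -1,"tx": 0.8,"ty": 0.5,"tz": -0.8,"roll": 0},
    {"hand": -1,"tx": 0.8,"ty": 0.5,"tz": -0.8,"roll": 0},
    {"hand": -1,"tx": 0.8,"ty": 0.5,"tz": 0,"roll": 0},
    {"hand": -1,"tx": 0.8,"ty": 0.5,"tz": 0,"roll": 0},
    {"hand": -1,"tx": 0,"ty": 0,"tz": 0,"roll": 0},
    {"hand": -1,"tx": 0,"ty": 0,"tz": 0,"roll": 0}
  ]
}}

```text
clock: 19.85
tcp_pos: [360.3, -153.4, 162.6]
tcp_rot: [[-0.994, 0.106, 0.001], [0.106, 0.994, -0.001], [-0.002, -0.001, -1.0]]
ft_force: [0.7, -0.1, 0.4]
width: -0.001
grip_force: 0.0
```

```bash
python3 -c "
from h import *
from station import *
show()
c=capture('top');pickle.dump(c,open('t7.pkl','wb'))
s=capture('scene');pickle.dump(s,open('s7.pkl','wb'))
a=cv2.resize(c['image'][140:270,130:320],(420,287),interpolation=cv2.INTER_CUBIC)
b=cv2.resize(s['image'][145:245,165:330],(380,230),interpolation=cv2.INTER_CUBIC)
m=np.zeros((290,800,3),np.uint8);m[:287,:420]=a;m[:230,420:]=b;cv2.imwrite('pics/m7.png',m[...,::-1])"
```

```text
t 19.85 tcp [ 360.3 -153.4  162.6] easel [-237.1  -46.3  162.6] F [ 0.7 -0.1  0.4] w -0.0 yaw -6.09
```

View pics/m7.png

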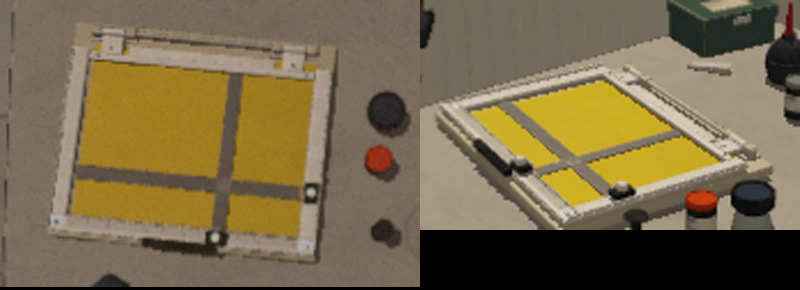

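The top view shows the long tab at (215,238) and the cross tab at (312,192), with the frame flat and the bystanders where they were. One numeric check of the tabs before handing in.

Run:
```python
from h import *
from station import finish_job
T=pickle.load(open("t7.pkl","rb"))
l,c=[(RE.T@(plane(T,(130+u/2.2105,140+v/2.2077),Z,37)-OE)).round(1) for u,v in ((215,238),(312,191))]
print(l,c)
if abs(l[1]+45)<5 and abs(c[0]+53)<5: print(finish_job())
```

```text
[-121.1  -42.6   37. ] [ -52.9 -154.    37. ]
the job is handed in; nothing more can be done
None
```

The job is handed in: the frame is pressed flat, both blades are pushed in to their stops, and the things round the easel look unmoved in the last pictures (about 20 s of the 58 s used).

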